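# Pin back the belt sander's sprung tension wheel

## Task

The belt sander's sprung tension wheel has to be locked back so that a new belt can be fitted: take the square-headed locking pin from the wooden rack, put it into the hole in the wheel, and with it turn the wheel counter-clockwise (seen from above) against its spring, feeling for the lock hole hidden underneath, until the pin drops in and its shoulder sits fully down on the wheel. Work gently, never force the pin, do not let the wheel fly back, let go of the pin once the wheel stays locked, and leave the other things where they are.

Things in the scene. Friction and masses are not known exactly. Their poses are not given: they have to be found in the camera images.
- sander: Belt sander bed, fixed: grey base plate 190 x 440 mm, 28 mm high, the flat round tension wheel near one end and a green gearbox with motor (to 165 mm high, from 165 mm off the wheel's axis) towards its -y. Origin on the bench under the wheel's axis. On its way the wheel's hole passes the sander's -x side, towards the robot (25 degrees to its +y side at rest).
- wheel_axis (a point): On the wheel's upright axis, level with the wheel's flat upper face, 66 mm over the bench. A hub of 16 mm radius stands 20 mm high there. 2 mm beneath the wheel lies a fixed steel ring, flat but for one round lock hole, 13 mm wide, slightly chamfered, 22 mm deep, its centre 60 mm from the axis, hidden by the wheel and not measured.
- tension_wheel (a joint): Turn of the tension wheel in rad: 0 at its rest stop, growing counter-clockwise seen from above, 1.4 at its far stop. A spring drives it back: 0.13 N m at rest plus 0.13 N m per rad, so 2 to 5 N at the hole. It stays nowhere by itself. It is over the lock hole somewhere between 0.70 and 1.10 rad, different each time.
- wheel_hole (a point): Mouth centre of the one hole in the wheel, on its upper face; z up. The wheel is an aluminium disc of 75 mm radius, 14 mm thick; hole round, 12 mm wide, right through, 60 mm from the axis. Off the lock hole a pin in it stands on the ring, its tip 16 mm below this point; over the lock hole it goes down till its shoulder sits on the wheel (tip 32 mm below).
- lock_pin: Steel locking pin, about 100 g. Square head 18 x 18 mm, sides along the pin's x and y, from 4 to 40 mm above the origin; under it a round shoulder, 22 mm wide, 4 mm thick, then a round shank, 10 mm wide, 32 mm long, tapered over its last 3 mm. Origin: middle of the shoulder's underside, z up the pin. Starts upright in one of the rack's holes, x and y along the rack's.
- pin_tip (a point): Middle of the locking pin's lower end, 32 mm below the pin's origin.
- pin_rack: Wooden rack, 50 x 190 mm, 45 mm high, fixed, with three 12 mm holes in a row along its y axis, 60 mm apart, the middle one at the centre; a pin stands in each with its shoulder on the top face. Which pin is where changes. Origin in the middle of the underside.
- bench_dog: Pin with a low mushroom head, 28 mm wide, 22 mm high. Same 10 mm shank, 32 mm long, and 22 mm shoulder disc as the locking pin; stands in the rack. Origin in the middle of the shoulder's underside. Leave alone.
- drift: Pin with a thin round head, 12 mm wide, 34 mm high. Same 10 mm shank, 32 mm long, and 22 mm shoulder disc as the locking pin; stands in the rack. Origin in the middle of the shoulder's underside. Leave alone.
- sanding_block: Loose sanding block, 60 x 100 mm, 36 mm high. Origin in the middle of its underside. Leave alone.
- screwdriver: Loose screwdriver lying on the bench. Leave alone.
- glue_tin: Loose round metal tin, 72 mm wide, 90 mm high. Origin in the middle of its underside. Leave alone.
Things that resemble listed ones, but are neither listed nor needed, are in the scene too. Leave any green look-alike of the lock_pin alone.

How it is judged:
By the outcome, as a careful person would: the job done as asked, in the order asked, and still so for the second after the job is handed in, with the robot touching nothing.
It also fails if it takes over 72 s, if anything falls off the work surface, if the arm or the gripper's body presses on something with over 40 N, if the wrist force passes 120 N, or if a joint passes its speed limit or range.

## Robot

A 7-joint arm with a two-finger parallel gripper is mounted at the origin on the work surface. World frame = base frame: x ahead of the robot, y to its left, z up, the work surface at z = 0. Lengths are in m, angles in rad, forces in N, time in s.
With the tool pointing down it reaches from about 0.4 to 0.875 m from the base axis. Payload 19.3 kg.
Tool frame: the origin (TCP) lies midway between the tips of the shut fingers; the grasp point (between the pads) lies 19 mm behind it; x points along the fingers, y is the direction in which the jaws open and shut, and the axes are right-handed (so a half turn about x gives the same grasp; the last joint's range is limited). The gripper opens to 85 mm and grips with 20 to 120 N. Pads are 22 mm wide; open, the fingers measure 114 mm over their backs; the gripper's body (76 mm by 85 mm) begins 54 mm behind the grasp point. The pads swing forward as they close: fully open they stand 13 mm farther back than shut.
Start: joints at [-1.222, 0.521, -0.036, 1.599, 0.021, 1.021, -0.113], TCP at [0.254, 0.571, 0.231] pointing down, gripper open.
Joint ranges: [-2.91, 2.91], [-0.3, 2.13], [-1.5, 1.42], [0.17, 2.43], [-1.26, 4.41], [0.16, 1.93], [-2.52, 2.52]. Speed limits (rad/s): [1.89, 1.89, 2.39, 2.39, 3.01, 3.01, 3.01].

## Interface

Orientations are given as [roll, pitch, yaw] about the fixed x, y, z axes, in that order (R = Rz(yaw) Ry(pitch) Rx(roll)).
In Python, from workcell import bot gives the robot as it stands. The module is installed in compiled form; this text tells all that it offers.
- The arm moves only by the tool servo_tool, never from a script. Its argument "targets" is a list of rows, each an object of numbers: "x", "y", "z": the shift along the tool's x, y, z as a fraction of full scale; "wx", "wy", "wz": the turn, a rotation vector about the tool's x, y, z as a fraction of full scale. A call has 1 to 12 rows; each row is the pose to reach, as a shift and turn from the pose measured when the call began, along the tool's axes at that moment, turning the shorter way round; what a row does not reach only later rows make up. Full scale, the value 1, is 40 cm for a shift and 360 degrees for a turn. A row lasts 1/8 s, in which the tool goes at most 62.5 mm and 10.7 degrees, less where a joint would pass 70% of its speed; a pose out of reach is approached as far as the arm can. A call with a number of a shift or a turn outside -1 to 1 is refused whole. A call with a gripper value outside its range is refused whole. "grip" is the gripper command: -1 is shut, 1 is fully open, values between are in proportion, set as the call begins (left out, the last holds). The fingers move at their own pace and stop on an object; "squeeze" is the grip in N (left out, the last holds). Time passes only in rows, so rows that repeat a pose let the fingers close. It gives the time, the measured TCP pose, the force and the opening at its end, in the units of the state.
- bot.observe(): the state, without advancing time (a new reading comes with each control period).
- bot.grab_frame(name): name is "side" or "top"; returns (picture, depth): 480x640x3 uint8, red, green, blue; 480x640 float32, m along the optical axis (not along the pixel's ray), 0 where there is no reading.
- bot.get_calibration(name): a dict with "intrinsics" (3x3 intrinsics, pixels), "R" (3x3) and "t" (3): a world point X has camera coordinates R X + t. Camera axes: x right, y down, z forward; pixel columns grow to the right and rows downward; lengths in m; the calibration is good to about 2 mm. A picture is of the moment at which its call begins. get_calibration takes no time and is no camera call.
- bot.job_done(): hands the job in, once; it reports no verdict.
Trained networks look in the newest picture that a camera, given by its name, has taken for a name from the list of things; names that differ only in an ending like _2 or _b are one class to them, and where a whole thing is asked for, a point or a joint stands for the part that bears it (a point fixed in the world has none). Each returns a list of dicts, best first, with "confidence" (0 to 1); they miss things now and then, are a little off and sometimes report something else, mostly with a low value. They report only what shows in the picture. A call takes as long as a camera call. They do not tell look-alikes from the thing itself.
- bot.trace(camera, target): "mask" (480x640 bool, what is visible of it) and "pixel" ([column, row] in pixels, amid what is visible of it).
The state is a dict: "clock": time; "qpos": joint angles; "qd": joint speeds; "joint_efforts": joint torques, N m; "position": TCP position; "tool_rot": TCP orientation; "force": force on the tool from outside, world axes, zero at the start; "moment": the same for the moment, N m; "grip_width": finger opening in m.
Only numpy, scipy, OpenCV 4.12 (cv2) and the standard library are available. Lean on these libraries where they do the work, as an engineer would, in place of code of your own. Each camera call takes 0.05 s, during which the arm holds its last target. There are 200 camera calls.

## Working session

There is one attempt and no reset: what is moved stays moved. The work goes in short steps, Python scripts to look and compute and a tool call to move; the robot and the scene stay as the last step left them, time stands still between calls to the robot, and variables do not carry over. Pictures are saved under pics/ and viewed, on a budget of 10 in all, crops included, one or two more only if the job needs it, and the job is handed in when it is done.

Besides the shell and the picture viewer there is one more tool, called after "Call:" as name([rows], argument=value, ...), one row to a line, values as JSON. servo_tool: Moves the arm, as the interface text tells. Shift numbers are shares of 40 cm and turn numbers shares of 360 degrees, none past 1 either way. Its arguments: {"type":"object","properties":{"targets":{"type":"array"},"grip":{"type":"number"},"squeeze":{"type":"number"}},"required":["targets"]}

```bash
mkdir -p pics; cat > h.py <<'E'
import numpy as np, cv2
from workcell import bot
def cloud(name,depth):
    c=bot.get_calibration(name);K=np.array(c["intrinsics"]);R=np.array(c["R"]);t=np.array(c["t"])
    v,u=np.mgrid[0:480,0:640]
    p=np.stack([(u-K[0,2])/K[0,0]*depth,(v-K[1,2])/K[1,1]*depth,depth],-1)
    return (p-t)@R   # R^T(p-t)
def proj(name,X):
    c=bot.get_calibration(name);p=np.array(c["R"])@np.array(X)+np.array(c["t"]);q=np.array(c["intrinsics"])@p
    return q[:2]/q[2]
def save(n,im): cv2.imwrite("pics/"+n,im[...,::-1])
E
python3 - <<'E'
from h import *
o=bot.observe();print({k:np.round(v,3) for k,v in o.items()})
for n in("top","side"):
    im,d=bot.grab_frame(n);save(n+"0.png",im);P=cloud(n,d)
    np.savez(n+"0.npz",im=im,d=d)
    for t in("lock_pin","tension_wheel","wheel_hole","pin_rack","sander","bench_dog","drift","sanding_block","screwdriver","glue_tin"):
        for r in bot.trace(n,t)[:3]:
            m=r["mask"]&(d>0);q=P[m]
            print(n,t,round(r["confidence"],2),np.round(r["pixel"]),m.sum(),np.round(np.median(q,0),3) if len(q) else "",np.round(np.percentile(q,[2,98],axis=0),3).tolist() if len(q) else "")
E
```

```text
{'clock': np.float64(0.0), 'qpos': array([-1.222,  0.522, -0.036,  1.6  ,  0.021,  1.021, -0.113]), 'qd': array([ 0.001, -0.001, -0.002,  0.   ,  0.001, -0.   ,  0.001]), 'joint_efforts': array([ 0.0000e+00, -9.2712e+01,  1.9800e+00, -3.6993e+01,  1.8000e-02,
        8.0000e-03, -0.0000e+00]), 'position': array([0.254, 0.571, 0.231]), 'tool_rot': array([-1.529,  1.57 , -1.948]), 'force': array([0.125, 0.192, 0.029]), 'moment': array([-0.049,  0.013, -0.017]), 'grip_width': np.float64(0.085)}
top lock_pin 0.64 [510. 330.] 827 [ 0.33  -0.326  0.023] [[0.306, -0.383, 0.001], [0.361, -0.211, 0.029]]
top lock_pin 0.51 [169. 250.] 177 [0.468 0.315 0.084] [[0.459, 0.309, 0.048], [0.478, 0.328, 0.088]]
top lock_pin 0.48 [120. 273.] 229 [0.434 0.406 0.066] [[0.423, 0.399, 0.0], [0.444, 0.421, 0.075]]
top tension_wheel 0.94 [363. 209.] 5129 [ 0.556 -0.032  0.067] [[0.489, -0.1, 0.063], [0.624, 0.035, 0.083]]
top wheel_hole 0.55 [364. 209.] 5010 [ 0.555 -0.032  0.067] [[0.489, -0.099, 0.064], [0.623, 0.034, 0.083]]
top pin_rack 0.57 [209. 246.] 2417 [0.481 0.257 0.046] [[0.444, 0.168, 0.014], [
[... 2041 characters left out ...]
 [0.655 0.356 0.073] [[0.628, 0.311, 0.004], [0.693, 0.376, 0.092]]
side drift 0.58 [322. 342.] 171 [0.482 0.265 0.053] [[0.473, 0.254, 0.045], [0.492, 0.271, 0.08]]
side sanding_block 0.87 [206. 291.] 1608 [0.707 0.166 0.023] [[0.683, 0.109, 0.001], [0.746, 0.202, 0.039]]
side screwdriver 0.62 [412. 148.] 284 [ 0.327 -0.325  0.023] [[0.307, -0.379, 0.01], [0.361, -0.208, 0.028]]
side screwdriver 0.56 [302. 188.] 13441 [ 0.575 -0.117  0.061] [[0.467, -0.338, 0.012], [0.676, 0.066, 0.159]]
side glue_tin 0.92 [205. 375.] 2459 [0.656 0.357 0.073] [[0.628, 0.312, 0.001], [0.696, 0.376, 0.092]]
side glue_tin 0.65 [302. 218.] 3274 [ 0.555 -0.022  0.066] [[0.488, -0.1, 0.054], [0.623, 0.04, 0.082]]
```

View pics/top0.png

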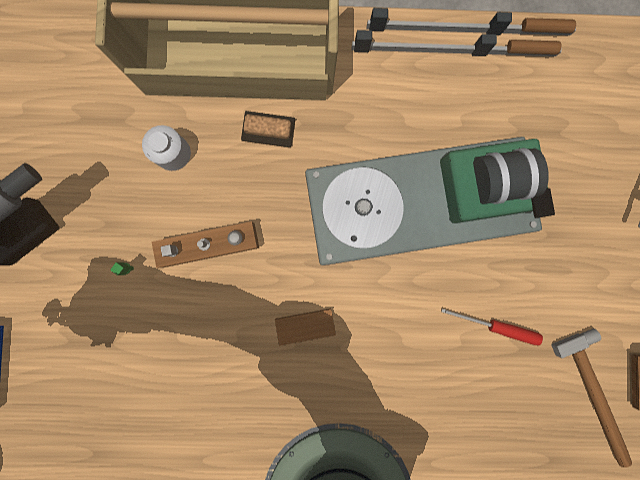

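View pics/side0.png

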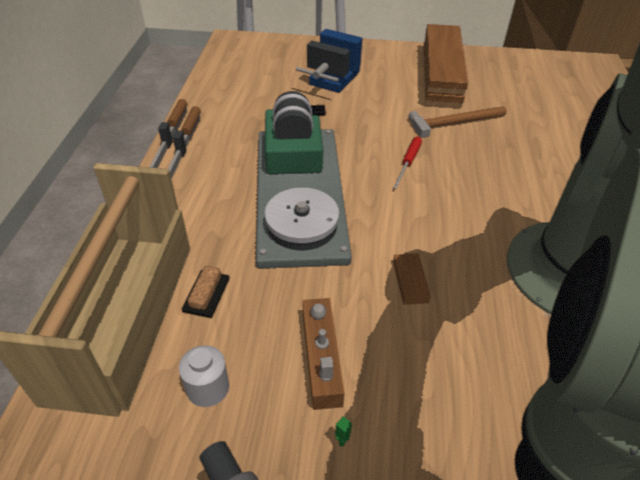

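The steel square-headed pin stands in the rack's +y end hole (top 168,250; side 326,368). The other candidate is the green look-alike on the bench (top 120,268; side 343,429), which I leave alone. The wheel is at top (363,208) with its hole at about (354,238). Next I confirm both in a crop and measure.

```bash
cat > m.py <<'E'
from h import *
from scipy.optimize import least_squares
z=np.load("top0.npz");im,d=z["im"],z["d"];P=cloud("top",d)
K=np.array(bot.get_calibration("top")["intrinsics"]);print("K",K[0,0],"cam",-np.array(bot.get_calibration("top")["R"]).T@bot.get_calibration("top")["t"])
a=cv2.resize(im[215:285,95:275],None,fx=4.2,fy=4.2,interpolation=cv2.INTER_CUBIC);b=cv2.resize(im[160:260,310:415],None,fx=2.8,fy=2.8,interpolation=cv2.INTER_CUBIC)
W=max(a.shape[1],b.shape[1]);c=np.zeros((a.shape[0]+b.shape[0],W,3),np.uint8);c[:a.shape[0],:a.shape[1]]=a;c[a.shape[0]:,:b.shape[1]]=b;save("crop1.png",c)
def onplane(u,v,zz):
    c=bot.get_calibration("top");R=np.array(c["R"]);C=-R.T@np.array(c["t"]);r=R.T@np.linalg.inv(c["intrinsics"])@np.array([u,v,1.]);return C+r*(zz-C[2])/r[2]
# wheel: bright on height 0.066
g=im.astype(int).sum(2)/3
m=(np.abs(P[...,2]-.066)<.006)&(np.hypot(P[...,0]-.556,P[...,1]+.032)<.09)
cs,_=cv2.findContours(m.astype(np.uint8),cv2.RETR_EXTERNAL,cv2.CHAIN_APPROX_NONE);cn=max(cs,key=cv2.contourArea)[:,0]
E=np.array([onplane(u,v,.066)[:2] for u,v in cn])
f=least_squares(lambda p:np.hypot(*(E-p[:2]).T)-p[2],[.556,-.032,.075],loss="soft_l1",f_scale=.001);ax=f.x;print("wheel",ax)
# hole: darkest blob near (354,238)
s=(slice(229,248),slice(344,365));w=np.clip(120-g[s],0,None);v,u=np.mgrid[s];u0,v0=(w*u).sum()/w.sum(),(w*v).sum()/w.sum()
h=onplane(u0,v0,.066)[:2];dh=h-ax[:2];print("hole px",u0,v0,h,np.hypot(*dh),np.degrees(np.arctan2(dh[1],dh[0])))
# rack
m=(np.abs(P[...,2]-.046)<.005)&(np.abs(P[...,0]-.481)<.06)&(np.abs(P[...,1]-.257)<.12)
r=cv2.minAreaRect((P[m][:,:2]*1000).astype(np.float32));print("rack",r)
# pins tops
for n,c,zlo,zt in(("lock",(.468,.315),.08,.085),("drift",(.481,.257),.074,.079),("dog",(.495,.202),.06,.067)):
    q=(P[...,2]>zlo)&(np.hypot(P[...,0]-c[0],P[...,1]-c[1])<.03);pp=P[q];print(n,q.sum(),pp.mean(0),cv2.minAreaRect((pp[:,:2]*1000).astype(np.float32)))
# base plate yaw
m=(np.abs(P[...,2]-.028)<.004)&(np.abs(P[...,0]-.573)<.15)&(P[...,1]<.1)&(P[...,1]>-.42);print("plate",cv2.minAreaRect((P[m][:,:2]*1000).astype(np.float32)))
E
python3 m.py
```

```text
K 474.5250089055322 cam [0.45599334 0.06143874 0.93764339]
wheel [ 0.55623616 -0.03281897  0.07418843]
hole px 353.20882202957677 238.20652728199897 [ 0.49916765 -0.01629894] 0.05941149899544166 163.85547079174043
rack ((481.8899841308594, 261.6103820800781), (50.445228576660156, 190.97994995117188), 12.792986869812012)
lock 109 [0.46846984 0.31910762 0.08533964] ((468.8287658691406, 319.46282958984375), (18.284523010253906, 17.799877166748047), 13.082856178283691)
drift 38 [0.48187788 0.26046485 0.07995637] ((481.8785400390625, 260.6365966796875), (10.235865592956543, 10.904584884643555), 53.682308197021484)
dog 141 [0.49512735 0.20187357 0.06478311] ((495.712890625, 202.3240966796875), (24.074296951293945, 23.95592498779297), 2.605518102645874)
plate ((578.2842407226562, -154.9206085205078), (189.52137756347656, 437.9564208984375), 10.22754955291748)
```

View pics/crop1.png

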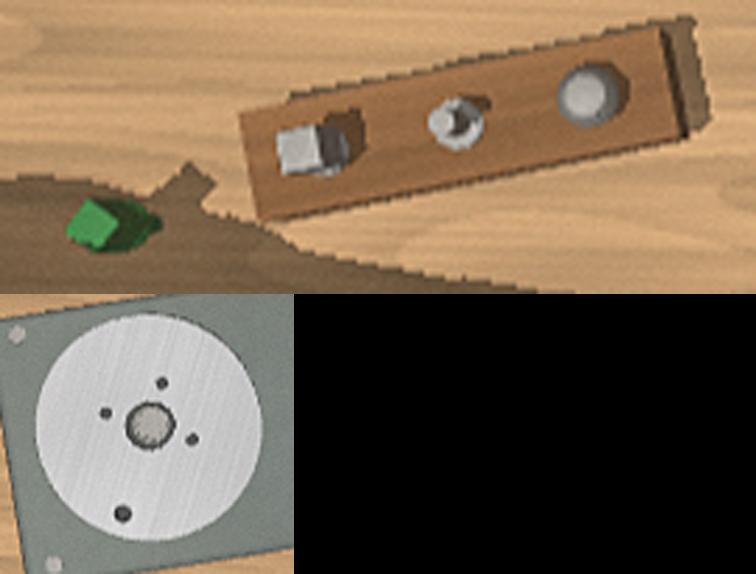

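Confirmed: the grey square head is the lock pin. Rack yaw is about 12.8° and the wheel hole is at about (0.4987, -0.0168). I'll write a move calculator next.

```bash
cat > go.py <<'E'
from h import *
from scipy.spatial.transform import Rotation as Ro
import sys
# usage: go.py yawdeg x y z [x y z ...] : rows relative to the present pose
a=[float(s) for s in sys.argv[1:]]
o=bot.observe();R0=Ro.from_euler("xyz",o["tool_rot"]).as_matrix();p=np.array(o["position"])
jy=R0[:,1];print("t",round(o["clock"],2),"p",np.round(p,4),"jaw yaw",round(float(np.degrees(np.arctan2(jy[1],jy[0]))),2),"tilt",np.round(R0[:,0],4),"F",np.round(o["force"],1),"M",np.round(o["moment"],2),"w",round(float(o["grip_width"]),4),"q7",round(float(o["qpos"][6]),2))
if a:
    psi=np.radians(a[0]);c,s=np.cos(psi),np.sin(psi)
    R=np.array([[0,c,s],[0,s,-c],[-1,0,0]])
    print("turn",np.round(Ro.from_matrix(R0.T@R).as_rotvec()/(2*np.pi),4))
    for X in np.reshape(a[1:],(-1,3)): print("shift",np.round(R0.T@(X-p)/.4,4))
E
python3 go.py 12.8 .4687 .3197 .14 .4687 .3197 .054; python3 go.py 192.8
```

```text
t 1.1 p [0.2542 0.571  0.2313] jaw yaw 66.0 tilt [-0. -0. -1.] F [ 0.1 -0.8 -0.2] M [ 0.04  0.02 -0.02] w 0.0855 q7 -0.11
turn [ 0.1478 -0.      0.    ]
shift [ 0.2282 -0.3557  0.7455]
shift [ 0.4432 -0.3557  0.7455]
t 1.1 p [0.2542 0.571  0.2313] jaw yaw 66.0 tilt [-0. -0. -1.] F [ 0.1 -0.8 -0.2] M [ 0.04  0.02 -0.02] w 0.0855 q7 -0.11
turn [-0.3522 -0.     -0.    ]
```

Call:
servo_tool([
  {"x": 0.05, "y": -0.06, "z": 0.12, "wx": 0.025},
  {"x": 0.08, "y": -0.12, "z": 0.25, "wx": 0.05},
  {"x": 0.1, "y": -0.18, "z": 0.37, "wx": 0.075},
  {"x": 0.13, "y": -0.24, "z": 0.5, "wx": 0.1},
  {"x": 0.17, "y": -0.3, "z": 0.62, "wx": 0.125},
  {"x": 0.2, "y": -0.3557, "z": 0.7455, "wx": 0.1478},
  {"x": 0.228, "y": -0.3557, "z": 0.7455, "wx": 0.1478},
  {"x": 0.228, "y": -0.3557, "z": 0.7455, "wx": 0.1478},
  {"x": 0.228, "y": -0.3557, "z": 0.7455, "wx": 0.1478},
], grip=0.2, squeeze=40)

```text
$.targets[0]: bad value
```

```bash
python3 go.py 12.8 .4687 .3197 .054;python3 - <<'E'
from h import *
im,d=bot.grab_frame("side");save("s1.png",cv2.resize(im[280:450,230:430],None,fx=3.5,fy=3.5))
E
```

```text
t 1.1 p [0.2542 0.571  0.2313] jaw yaw 66.0 tilt [-0. -0. -1.] F [ 0.1 -0.8 -0.2] M [ 0.04  0.02 -0.02] w 0.0855 q7 -0.11
turn [ 0.1478 -0.      0.    ]
shift [ 0.4432 -0.3557  0.7455]
```

View pics/s1.png

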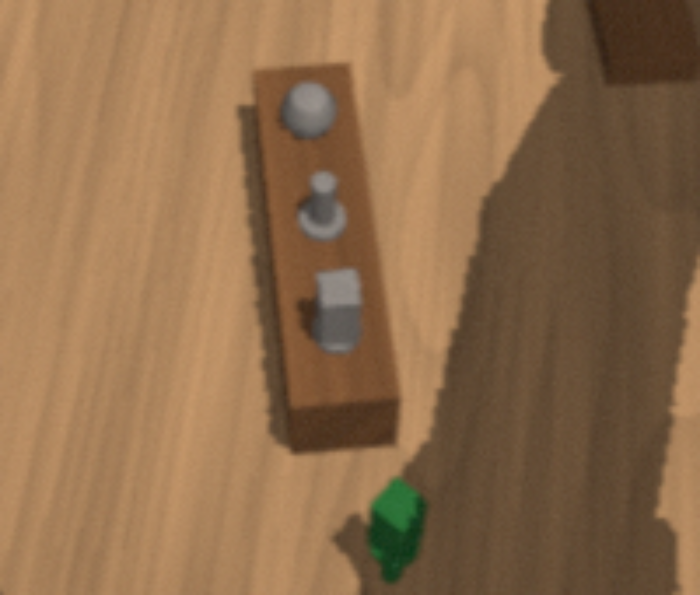

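The move was refused ("bad value" in row 0), so the arm has not moved. The picture shows the scene unchanged: square-headed pin at (338,310) in the crop, green look-alike at (395,525). A row probably has to carry all six numbers, so I'll give them all.

Call:
servo_tool([
  {"x": 0.05, "y": -0.06, "z": 0.12, "wx": 0.025, "wy": 0, "wz": 0},
  {"x": 0.08, "y": -0.12, "z": 0.25, "wx": 0.05, "wy": 0, "wz": 0},
  {"x": 0.1, "y": -0.18, "z": 0.37, "wx": 0.075, "wy": 0, "wz": 0},
  {"x": 0.13, "y": -0.24, "z": 0.5, "wx": 0.1, "wy": 0, "wz": 0},
  {"x": 0.17, "y": -0.3, "z": 0.62, "wx": 0.125, "wy": 0, "wz": 0},
  {"x": 0.2, "y": -0.356, "z": 0.745, "wx": 0.148, "wy": 0, "wz": 0},
  {"x": 0.228, "y": -0.356, "z": 0.745, "wx": 0.148, "wy": 0, "wz": 0},
  {"x": 0.228, "y": -0.356, "z": 0.745, "wx": 0.148, "wy": 0, "wz": 0},
  {"x": 0.228, "y": -0.356, "z": 0.745, "wx": 0.148, "wy": 0, "wz": 0},
], grip=0.2, squeeze=40)

```text
clock: 2.28
position: [0.468, 0.3208, 0.1405]
tool_rot: [2.912, 1.57, 1.565]
force: [-0.5, 0.6, 0.1]
grip_width: 0.0507
```

```bash
python3 go.py 12.8 .4687 .3197 .054
```

```text
t 2.27 p [0.468  0.3208 0.1405] jaw yaw 12.84 tilt [ 0.e+00  6.e-04 -1.e+00] F [-0.5  0.6  0.1] M [0.02 0.   0.  ] w 0.0507 q7 -0.34
turn [ 0.0001 -0.0001 -0.    ]
shift [0.2162 0.0011 0.0031]
```

Call:
servo_tool([
  {"x": 0.07, "y": 0.001, "z": 0.003, "wx": 0, "wy": 0, "wz": 0},
  {"x": 0.14, "y": 0.001, "z": 0.003, "wx": 0, "wy": 0, "wz": 0},
  {"x": 0.19, "y": 0.001, "z": 0.003, "wx": 0, "wy": 0, "wz": 0},
  {"x": 0.216, "y": 0.001, "z": 0.003, "wx": 0, "wy": 0, "wz": 0},
  {"x": 0.216, "y": 0.001, "z": 0.003, "wx": 0, "wy": 0, "wz": 0},
])

```text
clock: 2.9
position: [0.4684, 0.3201, 0.0541]
tool_rot: [-2.873, 1.57, 2.065]
force: [0.1, -1.0, 0.6]
grip_width: 0.0514
```

Call:
servo_tool([
  {"x": 0, "y": 0, "z": 0, "wx": 0, "wy": 0, "wz": 0},
  {"x": 0, "y": 0, "z": 0, "wx": 0, "wy": 0, "wz": 0},
  {"x": 0, "y": 0, "z": 0, "wx": 0, "wy": 0, "wz": 0},
  {"x": 0, "y": 0, "z": 0, "wx": 0, "wy": 0, "wz": 0},
  {"x": 0, "y": 0, "z": 0, "wx": 0, "wy": 0, "wz": 0},
], grip=-1, squeeze=60)

```text
clock: 3.52
position: [0.4687, 0.3206, 0.055]
tool_rot: [2.563, 1.569, 1.217]
force: [-0.5, 0.2, 7.3]
grip_width: 0.0174
```

```bash
python3 go.py 12.8 .4687 .3197 .054
```

```text
t 3.52 p [0.4687 0.3206 0.055 ] jaw yaw 12.89 tilt [ 6.0e-04  1.6e-03 -1.0e+00] F [-0.5  0.2  7.3] M [-0.02  0.32 -0.  ] w 0.0174 q7 -0.31
turn [ 0.0003 -0.0002 -0.0001]
shift [ 0.0025 -0.0005  0.0021]
```

Call:
servo_tool([
  {"x": -0.02, "y": 0, "z": 0, "wx": 0, "wy": 0, "wz": 0},
  {"x": -0.05, "y": 0, "z": 0, "wx": 0, "wy": 0, "wz": 0},
  {"x": -0.1, "y": 0, "z": 0, "wx": 0, "wy": 0, "wz": 0},
  {"x": -0.17, "y": 0, "z": 0, "wx": 0, "wy": 0, "wz": 0},
  {"x": -0.25, "y": 0, "z": 0, "wx": 0, "wy": 0, "wz": 0},
  {"x": -0.25, "y": 0, "z": 0, "wx": 0, "wy": 0, "wz": 0},
], squeeze=80)

```text
clock: 4.28
position: [0.4696, 0.321, 0.1579]
tool_rot: [2.218, 1.565, 0.872]
force: [-0.3, -0.5, -2.0]
grip_width: 0.0168
```

```bash
python3 go.py 12.8 .4987 -.0168 .155
```

```text
t 4.28 p [0.4696 0.321  0.1579] jaw yaw 12.88 tilt [ 0.0036  0.0043 -1.    ] F [-0.3 -0.5 -2. ] M [-0.   -0.01  0.01] w 0.0168 q7 -0.34
turn [ 0.0002 -0.0005 -0.0007]
shift [ 0.0038 -0.1173  0.8395]
```

Call:
servo_tool([
  {"x": 0, "y": -0.01, "z": 0.08, "wx": 0, "wy": 0, "wz": 0},
  {"x": 0, "y": -0.03, "z": 0.21, "wx": 0, "wy": 0, "wz": 0},
  {"x": 0, "y": -0.05, "z": 0.35, "wx": 0, "wy": 0, "wz": 0},
  {"x": 0, "y": -0.07, "z": 0.49, "wx": 0, "wy": 0, "wz": 0},
  {"x": 0, "y": -0.09, "z": 0.63, "wx": 0, "wy": 0, "wz": 0},
  {"x": 0, "y": -0.11, "z": 0.76, "wx": 0, "wy": -0.0005, "wz": -0.0007},
  {"x": 0, "y": -0.117, "z": 0.8395, "wx": 0, "wy": -0.0005, "wz": -0.0007},
  {"x": 0.004, "y": -0.117, "z": 0.8395, "wx": 0, "wy": -0.0005, "wz": -0.0007},
  {"x": 0.004, "y": -0.117, "z": 0.8395, "wx": 0, "wy": -0.0005, "wz": -0.0007},
])

```text
clock: 5.4
position: [0.4985, -0.0162, 0.1547]
tool_rot: [-2.478, 1.57, 2.459]
force: [-0.7, 1.3, -1.4]
grip_width: 0.017
```

```bash
python3 go.py 12.8 .4987 -.0168 .115; python3 - <<'E'
from h import *
im,d=bot.grab_frame("side");im2,_=bot.grab_frame("top")
np.savez("s2.npz",im=im,d=d,im2=im2)
p=proj("side",[.4987,-.0168,.1]);print(p)
a=cv2.resize(im[130:280,240:390],None,fx=4,fy=4,interpolation=3)
save("s2.png",a)
for r in bot.trace("side","lock_pin")[:2]:print(r["confidence"],r["pixel"])
E
```

```text
t 5.4 p [ 0.4985 -0.0162  0.1547] jaw yaw 12.9 tilt [-7.e-04  6.e-04 -1.e+00] F [-0.7  1.3 -1.4] M [ 0.   -0.    0.08] w 0.017 q7 0.29
turn [ 0.0003 -0.0001  0.0001]
shift [0.0992 0.0002 0.0018]
[329.77763337 207.01414146]
0.63 [342.1, 429.3]
0.53 [331.7, 183.7]
```

View pics/s2.png

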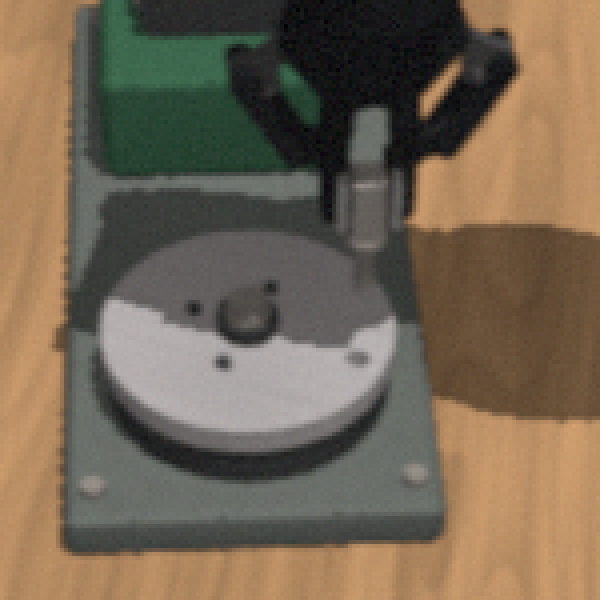

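The pin hangs upright in the gripper (shank tip at about crop (364,286)), with the free hole ahead of it at (359,357). I'll cross-check the hole from this side view and see where the pin hangs relative to the TCP.

```bash
python3 - <<'E'
from h import *
z=np.load("s2.npz");im=z["im"].astype(float);g=im.mean(2)
c=bot.get_calibration("side");R=np.array(c["R"]);C=-R.T@np.array(c["t"]);K=np.array(c["intrinsics"])
def onp(u,v,zz):
    r=R.T@np.linalg.inv(K)@np.array([u,v,1.]);return C+r*(zz-C[2])/r[2]
s=(slice(214,225),slice(322,338));v,u=np.mgrid[s];print(np.round(g[s]).astype(int))
w=np.clip(130-g[s],0,None)*(v>=216)
u0,v0=(w*u).sum()/w.sum(),(w*v).sum()/w.sum();print("hole",u0,v0,onp(u0,v0,.066))
P=np.array([.4985,-.0162,0.1547])
for dz in(-.006,-.01,-.014,-.026,-.042):print(dz,proj("side",P+[0,0,dz]))
for r in range(166,206,2):print(r,np.round(g[r,322:342]).astype(int))
E
```

```text
[[ 99  97  96  96  97 116 150 175 181 180 179 182 179 178 179 175]
 [ 98  95  99  98 106 140 170 183 177 179 179 182 179 179 182 173]
 [118 121 121 121 125 151 171 179 179 180 180 178 177 180 179 174]
 [169 169 169 166 167 160 158 159 164 172 179 183 179 183 179 166]
 [180 180 178 177 162 141 125 121 122 140 165 180 180 183 176 158]
 [179 181 179 171 149 126 114 114 105 115 150 176 182 179 169 142]
 [178 178 179 175 161 140 125 117 111 125 155 174 178 175 155 124]
 [177 177 179 178 175 165 154 141 142 159 173 183 180 171 141 115]
 [177 176 176 178 177 174 172 173 171 176 182 183 177 159 124 107]
 [179 177 178 179 178 175 178 174 179 179 180 178 166 141 115 104]
 [179 177 179 175 178 176 175 176 176 177 176 167 145 118 104 101]]
hole 331.9641819941916 220.49080348499515 [ 0.493158  -0.0148029  0.066    ]
-0.006 [330.56645883 188.21692132]
-0.01 [330.50564062 189.82746856]
-0.014 [330.44516272 191.42900403]
-0.026 [330.26574253 196.18028991]
-0.042 [330.03111068 202.39365432]
166 [ 15  19  19  18  31  66  95 107 109 110 112 109 107  92  63  34  18  17
  24  20]
168 [ 17  22  20  20  36
[... 613 characters left out ...]
86 [53 68 85 92 82 74 85 91 96 97 93 95 92 90 74 71 90 88 76 79]
188 [58 58 69 74 69 68 82 93 94 93 89 96 94 90 79 59 58 60 55 59]
190 [ 56  57  60  61  71  83 101 104 106 109 109 106 102  90  75  58  58  60
  53  59]
192 [89 83 70 63 62 65 74 89 92 97 97 89 83 71 58 60 55 59 54 55]
194 [96 93 92 92 86 80 70 73 74 75 74 64 59 57 57 56 55 56 58 57]
196 [96 94 96 95 95 91 83 70 70 75 71 62 56 59 56 52 55 59 54 56]
198 [95 97 96 93 93 91 80 70 74 77 76 68 60 56 57 55 56 55 57 57]
200 [95 96 96 96 93 91 86 75 82 83 82 81 69 57 57 55 59 55 57 54]
202 [95 94 95 93 99 95 87 84 87 91 95 94 98 80 61 55 56 56 53 56]
204 [ 91  95  95  95  98  96 100  95  93  94  94  95  97  92  84  67  57  52
  58  51]
```

Call:
servo_tool([
  {"x": 0.04, "y": 0, "z": 0.001, "wx": 0, "wy": 0, "wz": 0},
  {"x": 0.08, "y": 0, "z": 0.001, "wx": 0, "wy": 0, "wz": 0},
  {"x": 0.094, "y": 0, "z": 0.001, "wx": 0, "wy": 0, "wz": 0},
  {"x": 0.094, "y": 0, "z": 0.001, "wx": 0, "wy": 0, "wz": 0},
  {"x": 0.094, "y": 0, "z": 0.001, "wx": 0, "wy": 0, "wz": 0},
])

```text
clock: 6.18
position: [0.499, -0.0162, 0.1175]
tool_rot: [2.661, 1.57, 1.317]
force: [-0.1, -0.0, -2.1]
grip_width: 0.0165
```

```bash
python3 go.py 12.8 .4987 -.0168 .107; python3 - <<'E'
from h import *
im=np.mean([bot.grab_frame("side")[0].astype(float) for _ in range(4)],0).astype(np.uint8)
np.save("s3.npy",im)
a=cv2.resize(im[175:240,295:360],None,fx=9,fy=9,interpolation=2)
p=np.array(bot.observe()["position"])
for dz,col in((-.042,(255,0,0)),(-.010,(0,255,0)),(.066-p[2],(255,255,0))):
    q=proj("side",p+[0,0,dz]);print(dz,q);cv2.circle(a,tuple(int(round(s)) for s in ((q-[295,175]+.5)*9)),3,col,-1)
q=proj("side",[.4987,-.0168,.066]);print("pred hole",q);cv2.drawMarker(a,tuple(int(round(s)) for s in ((q-[295,175]+.5)*9)),(255,0,255))
save("s3.png",a)
E
```

```text
t 6.17 p [ 0.499  -0.0162  0.1175] jaw yaw 12.96 tilt [ 1.e-04  5.e-04 -1.e+00] F [-0.1 -0.  -2.1] M [-0.02 -0.    0.03] w 0.0165 q7 0.31
turn [ 0.0004 -0.0001 -0.    ]
shift [ 0.0262 -0.001   0.0014]
-0.042 [329.27754606 216.33018562]
-0.01 [329.72355602 204.38758212]
-0.05154034324226742 [329.14824632 219.79238543]
pred hole [329.30573416 219.55792079]
```

View pics/s3.png

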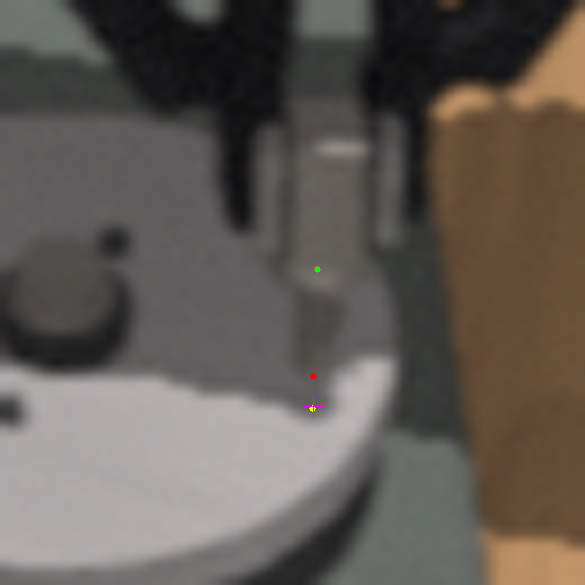

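The shank (crop 319,320) points at the hole (about 316,409), so alignment is within about 0.5 mm. I'll go down slowly and feel for contact.

Call:
servo_tool([
  {"x": 0.012, "y": 0, "z": 0.0005, "wx": 0, "wy": 0, "wz": 0},
  {"x": 0.018, "y": 0, "z": 0.0005, "wx": 0, "wy": 0, "wz": 0},
  {"x": 0.023, "y": 0, "z": 0.0005, "wx": 0, "wy": 0, "wz": 0},
  {"x": 0.028, "y": 0, "z": 0.0005, "wx": 0, "wy": 0, "wz": 0},
  {"x": 0.031, "y": 0, "z": 0.0005, "wx": 0, "wy": 0, "wz": 0},
  {"x": 0.031, "y": 0, "z": 0.0005, "wx": 0, "wy": 0, "wz": 0},
])

```text
clock: 7.12
position: [0.499, -0.0163, 0.1051]
tool_rot: [2.501, 1.57, 1.157]
force: [-0.1, 0.3, -1.4]
grip_width: 0.0166
```

Call:
servo_tool([
  {"x": 0.005, "y": 0, "z": 0, "wx": 0, "wy": 0, "wz": 0},
  {"x": 0.01, "y": 0, "z": 0, "wx": 0, "wy": 0, "wz": 0},
  {"x": 0.015, "y": 0, "z": 0, "wx": 0, "wy": 0, "wz": 0},
  {"x": 0.02, "y": 0, "z": 0, "wx": 0, "wy": 0, "wz": 0},
  {"x": 0.02, "y": 0, "z": 0, "wx": 0, "wy": 0, "wz": 0},
])

```text
clock: 7.75
position: [0.4989, -0.0163, 0.097]
tool_rot: [2.776, 1.57, 1.432]
force: [-0.2, 0.8, -1.3]
grip_width: 0.017
```

Call:
servo_tool([
  {"x": 0.004, "y": 0, "z": 0, "wx": 0, "wy": 0, "wz": 0},
  {"x": 0.008, "y": 0, "z": 0, "wx": 0, "wy": 0, "wz": 0},
  {"x": 0.011, "y": 0, "z": 0, "wx": 0, "wy": 0, "wz": 0},
  {"x": 0.013, "y": 0, "z": 0, "wx": 0, "wy": 0, "wz": 0},
  {"x": 0.013, "y": 0, "z": 0, "wx": 0, "wy": 0, "wz": 0},
])

```text
clock: 8.38
position: [0.499, -0.0163, 0.0919]
tool_rot: [2.522, 1.57, 1.178]
force: [-0.7, 0.2, 4.2]
grip_width: 0.0168
```

```bash
python3 go.py
```

```text
t 8.38 p [ 0.499  -0.0163  0.0919] jaw yaw 12.96 tilt [ 3.e-04  7.e-04 -1.e+00] F [-0.7  0.2  4.2] M [0.08 0.38 0.02] w 0.0168 q7 0.33
```

The pin tip stands on the ring: TCP z is 0.092 as predicted, about 5 N. Next I compute the arc about the wheel axis in tool axes.

```bash
cat > arc.py <<'E'
from h import *
from scipy.spatial.transform import Rotation as Ro
import sys
# arc.py z deg deg ... : shifts in tool axes to pin angles about the wheel axis
o=bot.observe();R0=Ro.from_euler("xyz",o["tool_rot"]).as_matrix();p=np.array(o["position"]);ax=np.array([.5562,-.0328])
d=p[:2]-ax;print("t",round(o["clock"],2),"p",np.round(p,4),"r",round(np.hypot(*d),4),"ang",round(np.degrees(np.arctan2(d[1],d[0]))%360,1),"F",np.round(o["force"],1),"tilt",np.round(R0[:2,0],3))
zz=float(sys.argv[1])
for a in map(float,sys.argv[2:]):
    X=np.array([ax[0]+.0595*np.cos(np.radians(a)),ax[1]+.0595*np.sin(np.radians(a)),zz]);print(a,np.round(R0.T@(X-p)/.4,4).tolist())
E
python3 arc.py .0935 164 167 170 173 176 179 182 185 188 191 194
```

```text
t 8.38 p [ 0.499  -0.0163  0.0919] r 0.0595 ang 163.9 F [-0.7  0.2  4.2] tilt [0.    0.001]
164.0 [-0.0039, -0.0001, 0.0002]
167.0 [-0.0039, -0.0037, 0.0071]
170.0 [-0.0039, -0.0069, 0.0142]
173.0 [-0.0039, -0.0098, 0.0215]
176.0 [-0.0039, -0.0122, 0.0289]
179.0 [-0.0039, -0.0143, 0.0364]
182.0 [-0.0039, -0.016, 0.044]
185.0 [-0.0039, -0.0173, 0.0517]
188.0 [-0.0039, -0.0181, 0.0594]
191.0 [-0.004, -0.0186, 0.0672]
194.0 [-0.004, -0.0187, 0.075]
```

Call:
servo_tool([
  {"x": -0.0035, "y": 0, "z": 0.0002, "wx": 0, "wy": 0, "wz": 0},
  {"x": -0.0035, "y": -0.0037, "z": 0.0071, "wx": 0, "wy": 0, "wz": 0},
  {"x": -0.0035, "y": -0.0069, "z": 0.0142, "wx": 0, "wy": 0, "wz": 0},
  {"x": -0.0035, "y": -0.0098, "z": 0.0215, "wx": 0, "wy": 0, "wz": 0},
  {"x": -0.0035, "y": -0.0122, "z": 0.0289, "wx": 0, "wy": 0, "wz": 0},
  {"x": -0.0035, "y": -0.0143, "z": 0.0364, "wx": 0, "wy": 0, "wz": 0},
  {"x": -0.0035, "y": -0.016, "z": 0.044, "wx": 0, "wy": 0, "wz": 0},
  {"x": -0.0035, "y": -0.0173, "z": 0.0517, "wx": 0, "wy": 0, "wz": 0},
  {"x": -0.0035, "y": -0.0173, "z": 0.0517, "wx": 0, "wy": 0, "wz": 0},
])

```text
clock: 9.5
position: [0.4974, -0.0382, 0.0934]
tool_rot: [1.87, 1.569, 0.525]
force: [4.5, 3.2, -1.3]
grip_width: 0.0171
```

```bash
python3 arc.py .0935 188 191 194 197 200; python3 go.py
```

```text
t 9.5 p [ 0.4974 -0.0382  0.0934] r 0.059 ang 185.2 F [ 4.5  3.2 -1.3] tilt [0.001 0.001]
188.0 [-0.0002, -0.002, 0.007]
191.0 [-0.0002, -0.0025, 0.0148]
194.0 [-0.0002, -0.0025, 0.0226]
197.0 [-0.0002, -0.0022, 0.0303]
200.0 [-0.0002, -0.0014, 0.0381]
t 9.5 p [ 0.4974 -0.0382  0.0934] jaw yaw 12.95 tilt [ 1.3e-03  8.0e-04 -1.0e+00] F [ 4.5  3.2 -1.3] M [ 0.89 -1.18  0.03] w 0.0171 q7 0.37
```

The push is 3–4 N tangential as expected, plus about 4 N radial inward, so my arc is roughly 0.5–1 mm too wide. I'll correct it and go on.

```bash
sed -i 's/\[.5562,-.0328\]/[.5566,-.0328]/; s/\.0595/.0588/g' arc.py; python3 arc.py .0935 188 191 194 197 200
```

```text
t 9.5 p [ 0.4974 -0.0382  0.0934] r 0.0594 ang 185.2 F [ 4.5  3.2 -1.3] tilt [0.001 0.001]
188.0 [-0.0001, 0.0007, 0.0074]
191.0 [-0.0002, 0.0003, 0.0151]
194.0 [-0.0002, 0.0002, 0.0228]
197.0 [-0.0002, 0.0005, 0.0304]
200.0 [-0.0002, 0.0013, 0.0381]
```

Call:
servo_tool([
  {"x": 0, "y": 0.0007, "z": 0.0074, "wx": 0, "wy": 0, "wz": 0},
  {"x": 0, "y": 0.0003, "z": 0.0151, "wx": 0, "wy": 0, "wz": 0},
  {"x": 0, "y": 0.0002, "z": 0.0228, "wx": 0, "wy": 0, "wz": 0},
  {"x": 0, "y": 0.0005, "z": 0.0304, "wx": 0, "wy": 0, "wz": 0},
  {"x": 0, "y": 0.0013, "z": 0.0381, "wx": 0, "wy": 0, "wz": 0},
  {"x": 0, "y": 0.0013, "z": 0.0381, "wx": 0, "wy": 0, "wz": 0},
])

```text
clock: 10.25
position: [0.5013, -0.0531, 0.0934]
tool_rot: [1.988, 1.569, 0.643]
force: [1.1, 4.3, -0.6]
grip_width: 0.0168
```

```bash
python3 arc.py .0915 200 201 202 203 204 205 206 207 208 209 210
```

```text
t 10.25 p [ 0.5013 -0.0531  0.0934] r 0.0589 ang 200.2 F [ 1.1  4.3 -0.6] tilt [0.001 0.001]
200.0 [0.0047, 0.0003, -0.0004]
201.0 [0.0047, 0.0006, 0.0021]
202.0 [0.0047, 0.001, 0.0046]
203.0 [0.0047, 0.0014, 0.0072]
204.0 [0.0047, 0.0019, 0.0097]
205.0 [0.0047, 0.0024, 0.0122]
206.0 [0.0047, 0.003, 0.0147]
207.0 [0.0047, 0.0036, 0.0172]
208.0 [0.0047, 0.0042, 0.0197]
209.0 [0.0047, 0.0049, 0.0222]
210.0 [0.0047, 0.0056, 0.0246]
```

Now the force is purely tangential. I press lightly on the ring and search in small steps.

Call:
servo_tool([
  {"x": 0.002, "y": 0.0003, "z": 0, "wx": 0, "wy": 0, "wz": 0},
  {"x": 0.0047, "y": 0.0003, "z": 0, "wx": 0, "wy": 0, "wz": 0},
  {"x": 0.0047, "y": 0.0006, "z": 0.0021, "wx": 0, "wy": 0, "wz": 0},
  {"x": 0.0047, "y": 0.001, "z": 0.0046, "wx": 0, "wy": 0, "wz": 0},
  {"x": 0.0047, "y": 0.001, "z": 0.0046, "wx": 0, "wy": 0, "wz": 0},
])

```text
clock: 10.88
position: [0.5015, -0.0537, 0.0917]
tool_rot: [2.987, 1.569, 1.643]
force: [-5.1, 10.0, 14.2]
grip_width: 0.0168
```

```bash
python3 arc.py .0913 202 203 204
```

```text
t 10.88 p [ 0.5015 -0.0537  0.0917] r 0.0589 ang 200.8 F [-5.1 10.  14.2] tilt [-0.     0.002]
202.0 [0.0011, 0.0008, 0.003]
203.0 [0.0011, 0.0012, 0.0055]
204.0 [0.0011, 0.0017, 0.008]
```

Pressing with 14 N is more than I want, so I'll ease it to about 5 N.

Call:
servo_tool([
  {"x": -0.0008, "y": 0.0008, "z": 0.003, "wx": 0, "wy": 0, "wz": 0},
  {"x": -0.0008, "y": 0.0012, "z": 0.0055, "wx": 0, "wy": 0, "wz": 0},
  {"x": -0.0004, "y": 0.0017, "z": 0.008, "wx": 0, "wy": 0, "wz": 0},
  {"x": -0.0004, "y": 0.0017, "z": 0.008, "wx": 0, "wy": 0, "wz": 0},
])

```text
clock: 11.38
position: [0.5026, -0.0561, 0.0919]
tool_rot: [-3.059, 1.568, 1.881]
force: [-1.9, 7.6, 5.8]
grip_width: 0.0167
```

```bash
python3 arc.py .0917 205 206 207
```

```text
t 11.38 p [ 0.5026 -0.0561  0.0919] r 0.0588 ang 203.3 F [-1.9  7.6  5.8] tilt [-0.001  0.003]
205.0 [0.0005, 0.0009, 0.0042]
206.0 [0.0005, 0.0015, 0.0067]
207.0 [0.0005, 0.0021, 0.0092]
```

Call:
servo_tool([
  {"x": 0.0003, "y": 0.0009, "z": 0.0042, "wx": 0, "wy": 0, "wz": 0},
  {"x": 0.0003, "y": 0.0015, "z": 0.0067, "wx": 0, "wy": 0, "wz": 0},
  {"x": 0.0003, "y": 0.0015, "z": 0.0067, "wx": 0, "wy": 0, "wz": 0},
])

```text
clock: 11.75
position: [0.5034, -0.0578, 0.0918]
tool_rot: [-2.959, 1.567, 1.981]
force: [-2.8, 8.1, 6.8]
grip_width: 0.0169
```

```bash
python3 arc.py .0917 206 207 208 209
```

```text
t 11.75 p [ 0.5034 -0.0578  0.0918] r 0.0587 ang 205.2 F [-2.8  8.1  6.8] tilt [-0.002  0.004]
206.0 [0.0004, 0.0003, 0.002]
207.0 [0.0004, 0.0009, 0.0045]
208.0 [0.0003, 0.0016, 0.007]
209.0 [0.0003, 0.0022, 0.0095]
```

Call:
servo_tool([
  {"x": 0.0003, "y": 0.0009, "z": 0.0045, "wx": 0, "wy": 0, "wz": 0},
  {"x": 0.0003, "y": 0.0016, "z": 0.007, "wx": 0, "wy": 0, "wz": 0},
  {"x": 0.0003, "y": 0.0016, "z": 0.007, "wx": 0, "wy": 0, "wz": 0},
])

```text
clock: 12.12
position: [0.5044, -0.0597, 0.0918]
tool_rot: [-2.91, 1.566, 2.031]
force: [-1.1, 6.9, 5.7]
grip_width: 0.0167
```

```bash
python3 arc.py .0917 208 209 210 211; python3 go.py 12.95
```

```text
t 12.12 p [ 0.5044 -0.0597  0.0918] r 0.0587 ang 207.3 F [-1.1  6.9  5.7] tilt [-0.002  0.005]
208.0 [0.0002, 0.0002, 0.0018]
209.0 [0.0002, 0.0009, 0.0043]
210.0 [0.0002, 0.0016, 0.0068]
211.0 [0.0002, 0.0024, 0.0092]
t 12.12 p [ 0.5044 -0.0597  0.0918] jaw yaw 13.06 tilt [-0.0023  0.0046 -1.    ] F [-1.1  6.9  5.7] M [2.07 0.46 0.05] w 0.0167 q7 0.41
turn [ 0.0003 -0.0008  0.0002]
```

Call:
servo_tool([
  {"x": 0.0003, "y": 0.0009, "z": 0.0043, "wx": 0, "wy": -0.0008, "wz": 0.0002},
  {"x": 0.0003, "y": 0.0016, "z": 0.0068, "wx": 0, "wy": -0.0008, "wz": 0.0002},
  {"x": 0.0003, "y": 0.0016, "z": 0.0068, "wx": 0, "wy": -0.0008, "wz": 0.0002},
])

```text
clock: 12.5
position: [0.5055, -0.0619, 0.0916]
tool_rot: [-2.428, 1.57, 2.513]
force: [0.0, 5.5, 0.3]
grip_width: 0.0169
```

```bash
python3 arc.py .0917 210 211 212 213; python3 go.py 12.95
```

```text
t 12.5 p [ 0.5055 -0.0619  0.0916] r 0.0588 ang 209.7 F [0.  5.5 0.3] tilt [-0.  0.]
210.0 [-0.0003, 0.0003, 0.0008]
211.0 [-0.0003, 0.001, 0.0032]
212.0 [-0.0003, 0.0019, 0.0056]
213.0 [-0.0003, 0.0027, 0.0081]
t 12.5 p [ 0.5055 -0.0619  0.0916] jaw yaw 13.08 tilt [-3.e-04  2.e-04 -1.e+00] F [0.  5.5 0.3] M [ 1.25 -0.09  0.05] w 0.0169 q7 0.41
turn [ 0.0004 -0.      0.    ]
```

The vertical force has dropped out at 209.7°. I'll probe straight down gently here.

Call:
servo_tool([
  {"x": 0.001, "y": 0.0003, "z": 0.001, "wx": 0, "wy": 0, "wz": 0},
  {"x": 0.002, "y": 0.0003, "z": 0.001, "wx": 0, "wy": 0, "wz": 0},
  {"x": 0.002, "y": 0.0003, "z": 0.001, "wx": 0, "wy": 0, "wz": 0},
])

```text
clock: 12.88
position: [0.5056, -0.0623, 0.0907]
tool_rot: [-2.098, 1.57, 2.842]
force: [-0.1, 3.9, 0.6]
grip_width: 0.0171
```

```bash
python3 arc.py .0905 210 211 212 213; python3 go.py 12.95
```

```text
t 12.88 p [ 0.5056 -0.0623  0.0907] r 0.059 ang 210.1 F [-0.1  3.9  0.6] tilt [-0.001  0.   ]
210.0 [0.0004, 0.0004, -0.0003]
211.0 [0.0004, 0.0011, 0.0022]
212.0 [0.0004, 0.0019, 0.0046]
213.0 [0.0004, 0.0028, 0.007]
t 12.88 p [ 0.5056 -0.0623  0.0907] jaw yaw 13.08 tilt [-6.e-04  2.e-04 -1.e+00] F [-0.1  3.9  0.6] M [ 0.95  0.19 -0.03] w 0.0171 q7 0.41
turn [ 0.0004 -0.0001  0.0001]
```

Call:
servo_tool([
  {"x": 0.001, "y": 0.0007, "z": 0.001, "wx": 0, "wy": 0, "wz": 0},
  {"x": 0.003, "y": 0.001, "z": 0.0018, "wx": 0, "wy": 0, "wz": 0},
  {"x": 0.005, "y": 0.001, "z": 0.0018, "wx": 0, "wy": 0, "wz": 0},
  {"x": 0.005, "y": 0.001, "z": 0.0018, "wx": 0, "wy": 0, "wz": 0},
])

```text
clock: 13.38
position: [0.5061, -0.0631, 0.0886]
tool_rot: [-1.873, 1.57, 3.068]
force: [-0.7, 2.3, -0.8]
grip_width: 0.0168
```

```bash
python3 arc.py .085 210 211 212 213; python3 go.py 12.95
```

```text
t 13.38 p [ 0.5061 -0.0631  0.0886] r 0.0589 ang 211.0 F [-0.7  2.3 -0.8] tilt [-0.001  0.   ]
210.0 [0.009, -0.0006, -0.0024]
211.0 [0.009, 0.0001, 0.0]
212.0 [0.009, 0.001, 0.0025]
213.0 [0.009, 0.0018, 0.0049]
t 13.38 p [ 0.5061 -0.0631  0.0886] jaw yaw 13.07 tilt [-6.e-04  0.e+00 -1.e+00] F [-0.7  2.3 -0.8] M [0.67 0.06 0.03] w 0.0168 q7 0.42
turn [ 0.0003 -0.      0.0001]
```

Down 3.4 mm below the ring's face with no resistance, so it is in the lock hole. I go on down gently.

Call:
servo_tool([
  {"x": 0.004, "y": 0, "z": 0, "wx": 0, "wy": 0, "wz": 0},
  {"x": 0.008, "y": 0, "z": 0, "wx": 0, "wy": 0, "wz": 0},
  {"x": 0.012, "y": 0, "z": 0, "wx": 0, "wy": 0, "wz": 0},
  {"x": 0.016, "y": 0, "z": 0, "wx": 0, "wy": 0, "wz": 0},
  {"x": 0.016, "y": 0, "z": 0, "wx": 0, "wy": 0, "wz": 0},
])

```text
clock: 14.0
position: [0.5062, -0.0632, 0.0821]
tool_rot: [-1.559, 1.57, -2.901]
force: [1.1, 1.2, -2.5]
grip_width: 0.0168
```

```bash
python3 arc.py .0765 211; python3 go.py 12.95
```

```text
t 14.0 p [ 0.5062 -0.0632  0.0821] r 0.0589 ang 211.1 F [ 1.1  1.2 -2.5] tilt [-0. -0.]
211.0 [0.0139, 0.0001, -0.0003]
t 14.0 p [ 0.5062 -0.0632  0.0821] jaw yaw 13.07 tilt [-5.e-04 -1.e-04 -1.e+00] F [ 1.1  1.2 -2.5] M [ 0.33 -0.42 -0.02] w 0.0168 q7 0.42
turn [0.0003 0.     0.0001]
```

Free all the way; the seat should come at TCP z of about 0.076.

Call:
servo_tool([
  {"x": 0.005, "y": 0, "z": 0, "wx": 0, "wy": 0, "wz": 0},
  {"x": 0.01, "y": 0, "z": 0, "wx": 0, "wy": 0, "wz": 0},
  {"x": 0.014, "y": 0, "z": 0, "wx": 0, "wy": 0, "wz": 0},
  {"x": 0.0155, "y": 0, "z": 0, "wx": 0, "wy": 0, "wz": 0},
  {"x": 0.0155, "y": 0, "z": 0, "wx": 0, "wy": 0, "wz": 0},
])

```text
clock: 14.62
position: [0.5063, -0.0632, 0.076]
tool_rot: [-1.492, 1.571, -2.835]
force: [-1.1, 0.5, 8.8]
grip_width: 0.0167
```

```bash
python3 arc.py .0755 211; python3 go.py 12.95
```

```text
t 14.62 p [ 0.5063 -0.0632  0.076 ] r 0.0588 ang 211.2 F [-1.1  0.5  8.8] tilt [-0. -0.]
211.0 [0.0013, -0.0001, -0.0004]
t 14.62 p [ 0.5063 -0.0632  0.076 ] jaw yaw 13.06 tilt [-3.e-04 -1.e-04 -1.e+00] F [-1.1  0.5  8.8] M [ 0.3   0.15 -0.05] w 0.0167 q7 0.42
turn [0.0003 0.     0.    ]
```

The shoulder landed at z = 0.0760, exactly where seating was predicted (0.066 + 0.010). There is no side load, so the ring carries the spring. I release with a small opening, clear of the hub.

Call:
servo_tool([
  {"x": 0, "y": 0, "z": 0, "wx": 0, "wy": 0, "wz": 0},
  {"x": 0, "y": 0, "z": 0, "wx": 0, "wy": 0, "wz": 0},
  {"x": 0, "y": 0, "z": 0, "wx": 0, "wy": 0, "wz": 0},
  {"x": 0, "y": 0, "z": 0, "wx": 0, "wy": 0, "wz": 0},
], grip=-0.2)

```text
clock: 15.12
position: [0.5062, -0.0633, 0.076]
tool_rot: [-1.489, 1.57, -2.832]
force: [0.5, -0.7, 0.1]
grip_width: 0.0339
```

Call:
servo_tool([
  {"x": -0.02, "y": 0, "z": 0, "wx": 0, "wy": 0, "wz": 0},
  {"x": -0.06, "y": 0, "z": 0, "wx": 0, "wy": 0, "wz": 0},
  {"x": -0.12, "y": 0, "z": 0, "wx": 0, "wy": 0, "wz": 0},
  {"x": -0.2, "y": 0, "z": 0, "wx": 0, "wy": 0, "wz": 0},
  {"x": -0.3, "y": 0, "z": 0, "wx": 0, "wy": 0, "wz": 0},
  {"x": -0.35, "y": -0.1, "z": 0, "wx": 0, "wy": 0, "wz": 0},
  {"x": -0.35, "y": -0.2, "z": 0, "wx": 0, "wy": 0, "wz": 0},
  {"x": -0.35, "y": -0.2, "z": 0, "wx": 0, "wy": 0, "wz": 0},
])

```text
clock: 16.12
position: [0.4264, -0.082, 0.2174]
tool_rot: [2.006, 1.57, 0.662]
force: [0.8, 0.7, 0.5]
grip_width: 0.0346
```

```bash
python3 go.py; python3 - <<'E'
from h import *
im,d=bot.grab_frame("side");P=cloud("side",d)
m=(np.hypot(P[...,0]-.506,P[...,1]+.063)<.02)&(P[...,2]>.075)&(P[...,2]<.13)
print("pin pts",m.sum(),np.percentile(P[m],[5,50,99],axis=0).round(4).tolist())
im2,d2=bot.grab_frame("top");P=cloud("top",d2);m=(np.hypot(P[...,0]-.506,P[...,1]+.063)<.02)&(P[...,2]>.09)&(P[...,2]<.13);print("top",m.sum(),P[m].mean(0) if m.any() else "")
a=cv2.resize(im[150:270,250:370],(580,580),interpolation=2);b=cv2.resize(im2,(0,0),fx=.34,fy=.34);c=np.zeros((580,800,3),np.uint8);c[:,:580]=a;c[:b.shape[0],580:580+b.shape[1]]=b
save("end.png",c[:, :800])
E
```

```text
t 16.12 p [ 0.4264 -0.082   0.2174] jaw yaw 12.98 tilt [ 6.e-04  5.e-04 -1.e+00] F [0.8 0.7 0.5] M [ 0.01 -0.03 -0.03] w 0.0346 q7 0.38
pin pts 158 [[0.4956, -0.0697, 0.0785], [0.5038, -0.057, 0.0991], [0.5132, -0.052, 0.1081]]
top 115 [ 0.50422334 -0.06226757  0.10606194]
```

View pics/end.png

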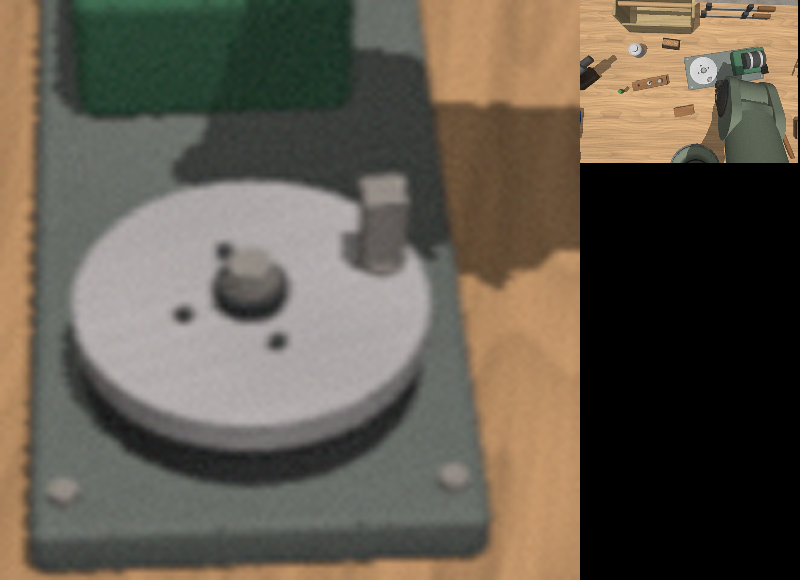

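The picture shows the pin upright at (383,225) with its shoulder flat on the wheel, and the wheel still turned about 47°. The head top at 0.106 m equals 66 + 40 mm, so it is fully seated. The gripper is clear and the other things are in place, so I hand in.

```bash
python3 -c "
from workcell import bot
print(bot.job_done())"
```

```text
the job is handed in; nothing more can be done
None
```

The tension wheel is locked back. I took the steel square-headed pin from the +y end of the rack and put it in the wheel's hole. With it I turned the wheel about 47° counter-clockwise, until the pin dropped into the lock hole, then seated and released it. The job was handed in after about 16 s of the 72 s allowed.

- **Seating:** the shoulder landed at the height predicted for full seating, with almost no side load left on the gripper. After release the pin's head top measured 106 mm from the top camera (expected 66 + 40 mm). The final picture shows the pin upright and the wheel still turned, with the gripper clear.
- **Other things:** the rest looked unmoved in the final overview picture, but I did not measure them again, and the arm hid part of that view (the hammer and screwdriver).
- **What went wrong:** the first move call was refused because its rows lacked some numbers. My first arc was about 1 mm too wide, giving about 4 N sideways. One search step pressed at 14 N, and I eased it to about 6 N. The side camera's shallow view puts the pin's median position a few mm off in y, which I took as its bias.

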